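# Close the block heater's lid and start it

## Task

The vials are loaded: gently lower the block heater's open blue-framed lid until it is fully shut over the well, without slamming or forcing it. Only once it is shut, press the green start button on the heater right down and let it spring back. Never press the red stop button, leave the lid shut, and do not disturb the glassware, jars, rack and tape standing about.

Things in the scene. Friction and masses are not known exactly. Their poses are not given: they have to be found in the camera images.
- heater: Beige block heater, fixed to the bench, 200 (x) x 270 (y) x 90 mm high; origin at the centre of its underside, z up, front faces its own -x (to the robot, turned up to 0.5 rad). The vial well under the lid fills y from -135 to +45 mm; the flat control panel, top 90 mm up, y from +45 to +135 mm.
- lid (a joint): Lid angle, rad: 0 fully shut (level on the well), grows as it opens upward, 1.57 upright (slightly springy seal at 0); range 0 to 1.7, starts between 0.9 and 1.5. The hinge is stiff: the lid stays where it is left, does not fall, and takes about 1 to 4 N square to its face near the free edge to turn; let go just short of shut it stays ajar.
- lid_hinge (a point): Middle of the hinge axis, at (95, -45, 91.5) mm in the heater's frame, along the well's rear edge. Axes turn with the lid: y along the hinge, -x towards the free edge, z out of the outer face. Lid: flat panel, 190 mm from hinge to free edge, 180 mm wide (90 each side), underside z = 0, outer face (on top when shut, away from the robot when upright) z = 14 mm.
- lid_edge (a point): Middle of the lid's free edge, on its outer face: (-190, 0, 14) mm from lid_hinge in the lid's axes; 105 mm above the bench when shut. The lid is a blue frame with a clear window set 3 mm in; the solid blue strip along this edge is 45 mm deep. A black tab 70 mm wide, 9 mm thick, sticks out 19 mm beyond the edge.
- start (a joint): Travel of the green start button, m: 0 is out, 0.006 fully down. Spring-back, about 5 N to push it fully down; it works only with more than 4 mm of travel.
- start_top (a point): Centre of the top of the green start button, round, 36 mm across, in a black housing on the control panel at (-50, 90) mm in the heater's frame; pressed straight down.
- stop (a joint): Travel of the red stop button, m: 0 is out, 0.006 fully down. Leave it alone.
- stop_top (a point): Centre of the top of the red stop button, the same size, on the panel at (55, 90) mm in the heater's frame.
- flask: Stoppered conical glass flask, 72 mm across, 120 mm high, loose, beside the heater; origin at the centre of its underside. Bystander.
- capjar: Jar with blue label and white cap, 72 mm across, 100 mm high, loose, beside the heater; origin at the centre of its underside. Bystander.
- rack: White tube rack, 80 x 200 x 60 mm, loose, to one side; origin at the centre of its underside. Bystander.
- dish: Glass dish, 150 mm across, 50 mm high, loose, to one side; origin at the centre of its underside. Bystander.
- beaker: Glass beaker, 70 mm across, 90 mm high, loose; origin at the centre of its underside. Bystander.
- tape: Paper roll, 80 mm across, 45 mm high, standing on its flat side, loose; origin at the centre of its underside. Bystander.
- yellowjar: Jar with yellow label and blue cap, 76 mm across, 110 mm high, loose; origin at the centre of its underside. Bystander.

How it is judged (in metres and radians):
On the way, in this order (a step that is already met when the one before it is completed fails the run):
1. the lid is fully shut (value of joint lid below 0.035 rad), for 0.2 s.
2. with the lid shut, the green start button is pressed down (value of joint start above 0.004 m and value of joint lid below 0.035 rad), for 0.05 s.
At the end, for the whole second after the job is handed in: The lid is shut (within 0.035 rad, about 6 mm at its free edge), both buttons are out again (within 1.5 mm), and every bystander stands upright (within 0.5 rad) within 40 mm of where it began (value of joint lid below 0.035 rad and value of joint each of start, stop below 0.0015 m and not (distance of any of flask, capjar, rack, dish, beaker, tape, yellowjar from where it was at the start of the episode above 0.04 m or angle between any of flask, capjar, rack, dish, beaker, tape, yellowjar's own z axis and vertical above 0.5 rad)); the robot touches nothing.
It fails at once if the lid is slammed (closing faster than 2.5 rad/s) (velocity of joint lid below -2.5 rad/s).
It fails at once if the lid is forced (more than 80 N on it) (contact force between lid and anything else above 80 N).
It fails at once if the start button is pressed (more than 3 mm) while the lid is open (more than 0.05 rad) (value of joint start above 0.003 m and value of joint lid above 0.05 rad).
It fails at once if the red stop button is pressed (more than 3 mm) (value of joint stop above 0.003 m).
It fails at once if a bystander is moved more than 40 mm or tipped more than 0.5 rad (distance of any of flask, capjar, rack, dish, beaker, tape, yellowjar from where it was at the start of the episode above 0.04 m or angle between any of flask, capjar, rack, dish, beaker, tape, yellowjar's own z axis and vertical above 0.5 rad).
It also fails if it takes over 54 s, if anything falls off the work surface, if the arm or the gripper's body presses on something with over 40 N, if the wrist force passes 120 N, or if a joint passes its speed limit or range.

## Robot

A 6-joint arm with a two-finger parallel gripper is mounted at the origin on the work surface. World frame = base frame: x ahead of the robot, y to its left, z up, the work surface at z = 0. Lengths are in mm, angles in rad, forces in N, time in s.
With the tool pointing down it reaches from about 275 to 775 mm from the base axis. Payload 14.6 kg.
Tool frame: the origin (TCP) lies on the centre line of the jaws, within the pads' length; the fingertips stand 22 mm ahead of it and the grasp point (between the pads) lies 3 mm ahead of it; z points along the fingers, y is the line along which they close (so a half turn about z gives the same grasp; the last joint's range is limited). The gripper opens to 85 mm and grips with 20 to 120 N. Pads are 22 mm wide; open, the fingers measure 114 mm over their backs; the gripper's body (76 mm by 85 mm) begins 54 mm behind the grasp point. The pads swing forward as they close: fully open they stand 13 mm farther back than shut.
Start: joints at [-1.477, 0.263, -0.048, 1.259, 0, 1.415], TCP at [129.27, -508.839, 253.278] pointing down, gripper open.
Joint ranges: [-2.65, 2.65], [-0.89, 1.7], [-1.18, 1.37], [-2.13, 2.11], [-1.35, 1.29], [-3.14, 3.14]. Speed limits (rad/s): [1.89, 1.89, 2.57, 2.79, 3.14, 3.14].

## Interface

Orientations are given as a unit quaternion [x, y, z, w].
In Python, from plant import * gives the robot as it stands. The module is installed in compiled form; this text tells all that it offers.
- The arm moves only by the tool play_rows, never from a script. Its argument "commands" is a list of rows, each a list of 7 numbers: the opening in per cent of the stroke, from 0 (shut) to 100 (fully open), then the shift along the tool's x, y, z in units of 40 cm (1.0 is 40 cm), then the turn, a rotation vector about the tool's x, y, z in units of 90 degrees (1.0 is 90 degrees). In form: [[fingers, dx, dy, dz, ax, ay, az], ...]. A call has 1 to 5 rows; each row shifts and turns the commanded pose from where the row before left it, along the tool's axes as they then stand; what a row does not reach is not made up. A row lasts 1/10 s, in which the tool goes at most 50 mm and 8.59 degrees, less where a joint would pass 70% of its speed; a pose out of reach is approached as far as the arm can. A call with a number of a shift or a turn outside -1 to 1 is refused whole. A call with a gripper value outside its range is refused whole. The fingers move at their own pace and stop on an object; "newtons" is the grip in N (left out, the last holds). Time passes only in rows, so rows that do not move let the fingers close. It gives the time, the measured TCP pose, the force, the opening and the grip force at its end, in the units of the state.
- sense(): the state, without advancing time (a new reading comes with each control period).
- snapshot(name): name is "scene" or "top" or "wrist"; returns (picture, depth): 480x640x3 uint8, blue, green, red; 480x640 float32, mm along the optical axis (not along the pixel's ray), 0 where there is no reading.
- camera_info(name): a dict with "fov_y" (degrees; the focal length in pixels is half the picture's height over the tangent of half this angle, whatever the lens; pixels are square), "cx", "cy" (the principal point, pixels), "cam_to_world" (4x4, takes a point from camera to world coordinates); the wrist camera has in their place "tool_from_camera" (4x4, takes a point from camera to tool coordinates, whose origin is the TCP and whose axes are the flange's). Camera axes: x right, y down, z forward; pixel columns grow to the right and rows downward; lengths in mm; the calibration is good to about 2 mm. The wrist camera is an equidistant fisheye: a pixel r from the principal point sees the ray r / f radians off the axis. A picture is of the moment at which its call begins: read the wrist's pose just before it. camera_info takes no time and is no camera call.
- sign_off(): hands the job in; it is judged then, once.
The state is a dict: "time_s": time; "qpos": joint angles; "qd": joint speeds; "tau": joint torques, N m; "tcp_pos": TCP position; "ee_rot": TCP orientation; "contact_force": force on the tool from outside, world axes, zero at the start; "torque": the same for the moment, N m; "grip_width": finger opening in mm; "grip_force": force on a finger pad.
Only numpy, scipy, OpenCV 4.12 (cv2) and the standard library are available. Lean on these libraries where they do the work, as an engineer would, in place of code of your own. Each camera call takes 0.05 s, during which the arm holds its last target. There are 200 camera calls.

## Working session

There is one attempt and no reset: what is moved stays moved. The work goes in short steps, Python scripts to look and compute and a tool call to move; the robot and the scene stay as the last step left them, time stands still between calls to the robot, and variables do not carry over. Pictures are saved under pics/ and viewed, at most 10 in all, crops included, and the job is handed in when it is done.

Besides the shell and the picture viewer there is one more tool, called after "Call:" as name(argument=value, ...) on one line, values as JSON. play_rows: Moves the arm, as the interface text tells. Shifts and turns lie within -1 to 1; 1 stands for 40 cm of shift or 90 degrees of turn. Its arguments: {"type":"object","properties":{"commands":{"type":"array","items":{"type":"array","items":{"type":"number"}}},"newtons":{"type":"number"}},"required":["commands"]}

```bash
mkdir -p pics; cat > h.py <<'E'
from plant import *
import numpy as np, cv2
def cloud(name,d):
    c=camera_info(name); f=240/np.tan(np.radians(c["fov_y"])/2)
    v,u=np.mgrid[0:480,0:640]
    P=np.stack([(u-c["cx"])/f*d,(v-c["cy"])/f*d,d],-1)
    T=np.array(c["cam_to_world"]); return P@T[:3,:3].T+T[:3,3]
E
python3 - <<'E'
from h import *
for n in("scene","top"):
    p,d=snapshot(n); cv2.imwrite(f"pics/{n}0.png",p); np.save(n,d)
    c=camera_info(n);print(n,c["fov_y"],np.round(c["cam_to_world"],2).tolist())
print(sense())
E
```

```text
scene 51.18147517655039 [[0.01, 0.71, -0.7, 1574.5], [1.0, 0.01, 0.01, -22.79], [0.01, -0.7, -0.71, 1158.77], [0.0, 0.0, 0.0, 1.0]]
top 46.0648625939627 [[-0.02, -1.0, 0.06, 450.89], [-1.0, 0.02, 0.0, -17.87], [-0.0, -0.06, -1.0, 1598.54], [0.0, 0.0, 0.0, 1.0]]
{'time_s': 0.1, 'qpos': array([-1.47730521e+00,  2.63453634e-01, -4.88710475e-02,  1.25936531e+00,
       -2.58483391e-05,  1.41546279e+00]), 'qd': array([-1.73314457e-03,  4.50254677e-05,  5.56548553e-04, -1.45842051e-04,
        2.38292470e-04,  1.57724900e-03]), 'tau': array([ 4.07773870e-03, -6.38578463e+01,  3.85063827e+01,  1.01347949e-02,
       -1.00021282e-04, -4.43937537e-06]), 'tcp_pos': array([ 129.23997217, -508.62181277,  252.88517692]), 'ee_rot': array([ 9.92270664e-01,  1.24091617e-01,  8.96478501e-07, -4.47020637e-04]), 'contact_force': array([-0.35691451,  0.06818848,  0.27531417]), 'torque': array([ 0.00209027, -0.02764348, -0.02769589]), 'grip_force': 0.0, 'grip_width': 85.32330436582195}
```

View pics/scene0.png

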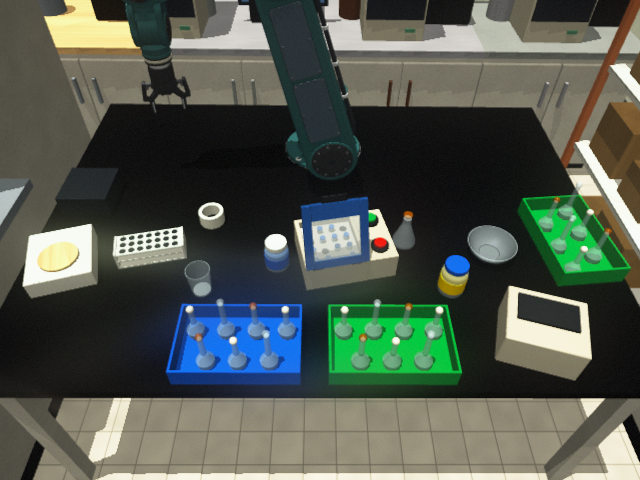

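View pics/top0.png

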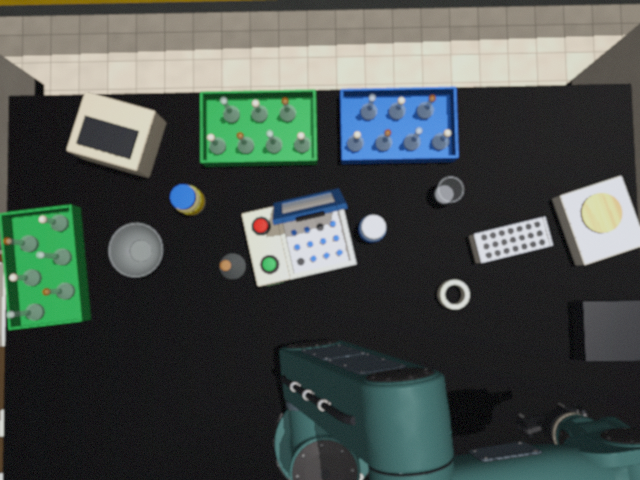

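The scene view shows the heater at (345,245) with its lid up and the buttons at (371,218) green and (380,243) red. In the top view green is at (269,264), red at (261,226) and the lid around (310,207). The flask is at (232,265) and the white-capped jar at (372,228).

```bash
cat > m.py <<'E'
from h import *
def run():
    for n in("scene","top"):
        p=cv2.imread(f"pics/{n}0.png"); d=np.load(n+".npy"); W=cloud(n,d); h=cv2.cvtColor(p,cv2.COLOR_BGR2HSV)
        H,S,V=h[...,0],h[...,1],h[...,2]
        yield n,p,W,H,S,V,d
if __name__=="__main__":
    for n,p,W,H,S,V,d in run():
        x,y,z=W[...,0],W[...,1],W[...,2]
        roi=np.zeros(d.shape,bool)
        if n=="scene": roi[195:290,290:400]=1
        else: roi[185:290,240:358]=1
        roi&=d>0
        g=roi&(abs(H.astype(int)-62)<15)&(S>150)&(V>60)&(z>80)&(z<125); r=roi&((H<6)|(H>174))&(S>170)&(V>80)&(z>80)&(z<125)
        for nm,m in(("g",g),("r",r)):
            print(n,nm,m.sum(),np.round(np.median(W[m],0),1) if m.sum() else "", np.round((W[m].min(0)+W[m].max(0))/2,1))
        b=roi&(abs(H.astype(int)-110)<14)&(S>130)&(z>130)
        Q=W[b]; c=Q.mean(0); 
        for _ in range(5):
            c=Q.mean(0); N=np.linalg.svd(Q-c)[2][2]; e=abs((Q-c)@N); Q=Q[e<max(3,1.5*e.std())]
        print(n,"lid",len(Q),c.round(1),N.round(3),"zmax",np.percentile(Q[:,2],[1,99]).round(1), "top pts",np.round(Q[Q[:,2]>np.percentile(Q[:,2],97)].mean(0),1))
        bs=roi&(S<110)&(z>84)&(z<96)
        print("panel z",np.median(z[bs]).round(1))
    for n,p,W,H,S,V,d in run():
        if n=="top":
            for nm,(u,v) in dict(flask=(232,265),cap=(372,228),tape=(454,281),yj=(186,198),beaker=(449,190),dish=(136,250)).items(): print(nm,np.round(W[v,u],0))
E
python3 m.py
```

```text
scene g 54 [502.3 141.8 111.7] [498.  143.7 108.1]
scene r 103 [603.5 158.6 112.2] [599.2 159.3 109.3]
scene lid 1228 [628.8  26.1 230.3] [-0.917 -0.191 -0.349] zmax [134.6 275.6] top pts [611.3  29.2 275.5]
panel z 90.4
top g 40 [491.  148.7 112.4] [493.4 146.  112.2]
top r 145 [596.9 160.6 112. ] [596.5 159.8 108.6]
top lid 441 [623.1  26.6 240.8] [0.912 0.192 0.362] zmax [135.5 279.8] top pts [606.5  26.7 279.7]
panel z 90.1
flask [493. 240.  86.]
cap [ 584. -136.  102.]
tape [ 439. -362.   45.]
yj [674. 359. 103.]
beaker [ 698. -366.   -1.]
dish [543. 526.   4.]
```

```bash
cat > plan.py <<'E'
import sys
from h import *
from scipy.spatial.transform import Rotation as R
def plan(goal,yaw,n,s=None):
    s=s or sense(); p=np.array(s["tcp_pos"]); r=R.from_quat(s["ee_rot"])
    g=R.from_euler("z",yaw)*R.from_euler("x",np.pi)
    w=(r.inv()*g).as_rotvec()/n; goal=np.array(goal,float)
    for i in range(n):
        d=r.inv().apply((goal-p)/(n-i))
        row=[0]+list(np.round(d/400,4))+list(np.round(w/(np.pi/2),4))
        p=p+r.apply(np.array(row[1:4])*400); r=r*R.from_rotvec(np.array(row[4:])*np.pi/2); print(row)
    print("end",p.round(1))
E
python3 - <<'E'
from m import *
for n,p,W,H,S,V,d in run():
    if n!="top": continue
    x,y,z=W[...,0],W[...,1],W[...,2]
    m=(z>86)&(z<95)&(x>430)&(x<700)&(y>-100)&(y<210)
    Q=W[m][:,:2].astype(np.float32); print(m.sum(),cv2.minAreaRect(Q))
    # left panel edge (+y) & front edge lines
    hull=cv2.convexHull(Q)[:,0]; print(cv2.approxPolyDP(hull[:,None],8,True)[:,0].round(0).tolist())
from plan import *
plan([290,-320,360],.2+.76,9)
E
```

```text
2234 ((564.9107055664062, 62.852928161621094), (208.62728881835938, 269.9538879394531), 11.878649711608887)
[[689.0, -26.0], [632.0, 206.0], [439.0, 174.0], [490.0, -87.0], [635.0, -60.0]]
[0, np.float64(0.0562), np.float64(-0.0398), np.float64(-0.0297), np.float64(-0.0001), np.float64(-0.0), np.float64(-0.0503)]
[0, np.float64(0.0592), np.float64(-0.0352), np.float64(-0.0297), np.float64(-0.0001), np.float64(-0.0), np.float64(-0.0503)]
[0, np.float64(0.0617), np.float64(-0.0305), np.float64(-0.0297), np.float64(-0.0001), np.float64(-0.0), np.float64(-0.0503)]
[0, np.float64(0.064), np.float64(-0.0255), np.float64(-0.0297), np.float64(-0.0001), np.float64(-0.0), np.float64(-0.0503)]
[0, np.float64(0.0658), np.float64(-0.0204), np.float64(-0.0297), np.float64(-0.0001), np.float64(-0.0), np.float64(-0.0503)]
[0, np.float64(0.0672), np.float64(-0.0151), np.float64(-0.0298), np.float64(-0.0001), np.float64(-0.0), np.float64(-0.0503)]
[0, np.float64(0.0681), np.float64(-0.0097), np.float64(-0.0298), np.float64(-0.0001), np.float64(-0.0), np.float64(-0.0503)]
[0, np.float64(0.0687), np.float64(-0.0043), np.float64(-0.0297), np.float64(-0.0001), np.float64(-0.0), np.float64(-0.0503)]
[0, np.float64(0.0688), np.float64(0.0011), np.float64(-0.0298), np.float64(-0.0001), np.float64(-0.0), np.float64(-0.0503)]
end [ 290. -320.  360.]
```

Call:
play_rows(commands=[[0,0.056,-0.04,-0.03,0,0,-0.05],[0,0.059,-0.035,-0.03,0,0,-0.05],[0,0.062,-0.03,-0.03,0,0,-0.05],[0,0.064,-0.025,-0.03,0,0,-0.05],[0,0.066,-0.02,-0.03,0,0,-0.05]])

```text
time_s: 0.6
tcp_pos: [219.5, -403.5, 313.5]
ee_rot: [0.949, 0.317, 0.0, -0.0]
contact_force: [0.2, -0.1, -0.7]
grip_width: 12.5
grip_force: 0.0
```

Call:
play_rows(commands=[[0,0.067,-0.015,-0.03,0,0,-0.05],[0,0.068,-0.01,-0.03,0,0,-0.05],[0,0.069,-0.004,-0.03,0,0,-0.05],[0,0.069,0.001,-0.03,0,0,-0.05],[0,0,0,0,0,0,0]])

```text
time_s: 1.1
tcp_pos: [292.2, -319.2, 362.6]
ee_rot: [0.887, 0.462, 0.0, 0.001]
contact_force: [0.3, -0.5, -1.3]
grip_width: -0.0
grip_force: 0.0
```

```bash
python3 -c "
from plan import *
s=sense();print(s['time_s'],s['qpos'].round(3),s['tcp_pos'].round(1),s['grip_width'])
plan([663,36,360],.2+np.pi/2,14)"|sed 's/np.float64(\([^)]*\))/\1/g'
```

```text
1.1 [-1.019e+00  9.000e-02  2.500e-02  1.504e+00  1.000e-03  1.162e+00] [ 292.2 -319.2  362.6] -0.00576495747333896
[0, 0.0899, 0.0179, 0.0005, 0.0001, 0.0, -0.0368]
[0, 0.0887, 0.0231, 0.0005, 0.0001, 0.0, -0.0368]
[0, 0.0873, 0.0282, 0.0005, 0.0001, 0.0, -0.0368]
[0, 0.0855, 0.0332, 0.0005, 0.0001, 0.0, -0.0368]
[0, 0.0834, 0.0381, 0.0004, 0.0001, 0.0, -0.0368]
[0, 0.0811, 0.0428, 0.0004, 0.0001, 0.0, -0.0368]
[0, 0.0785, 0.0474, 0.0004, 0.0001, 0.0, -0.0368]
[0, 0.0756, 0.0519, 0.0004, 0.0001, 0.0, -0.0368]
[0, 0.0725, 0.0562, 0.0004, 0.0001, 0.0, -0.0368]
[0, 0.0691, 0.0603, 0.0004, 0.0001, 0.0, -0.0368]
[0, 0.0655, 0.0642, 0.0004, 0.0001, 0.0, -0.0368]
[0, 0.0617, 0.0678, 0.0004, 0.0001, 0.0, -0.0368]
[0, 0.0577, 0.0713, 0.0004, 0.0001, 0.0, -0.0368]
[0, 0.0535, 0.0745, 0.0005, 0.0001, 0.0, -0.0368]
end [663.  36. 360.]
```

Call:
play_rows(commands=[[0,0.09,0.018,0,0,0,-0.037],[0,0.089,0.023,0,0,0,-0.037],[0,0.087,0.028,0,0,0,-0.037],[0,0.0855,0.033,0,0,0,-0.037],[0,0.083,0.038,0,0,0,-0.037]])

```text
time_s: 1.6
tcp_pos: [424.2, -193.9, 360.8]
ee_rot: [0.812, 0.584, -0.0, -0.0]
contact_force: [-0.2, -0.2, 1.0]
grip_width: -0.1
grip_force: 0.0
```

Call:
play_rows(commands=[[0,0.081,0.043,0,0,0,-0.037],[0,0.0785,0.047,0,0,0,-0.037],[0,0.0755,0.052,0,0,0,-0.037],[0,0.0725,0.056,0,0,0,-0.037],[0,0.069,0.06,0,0,0,-0.037]])

```text
time_s: 2.1
tcp_pos: [557.0, -67.6, 360.7]
ee_rot: [0.719, 0.695, -0.0, -0.0]
contact_force: [0.8, -0.8, -0.9]
grip_width: 0.4
grip_force: 0.0
```

Call:
play_rows(commands=[[0,0.0655,0.064,0,0,0,-0.037],[0,0.062,0.068,0,0,0,-0.037],[0,0.058,0.071,0,0,0,-0.037],[0,0.0535,0.0745,0,0,0,-0.036],[0,0,0,0,0,0,0]])

```text
time_s: 2.6
tcp_pos: [664.4, 35.4, 358.5]
ee_rot: [0.633, 0.774, -0.001, -0.001]
contact_force: [-0.8, -0.3, 0.2]
grip_width: -0.1
grip_force: 0.0
```

```bash
cat > st.py <<'E'
from h import *
from scipy.spatial.transform import Rotation as R
C=np.array([562,62,0.]);A=.2
s=sense(); Rh=R.from_euler("z",-A)
tip=np.array(s["tcp_pos"])+R.from_quat(s["ee_rot"]).apply([0,0,22])
print(s["time_s"],"q",s["qpos"].round(2),"yaw",R.from_quat(s["ee_rot"]).as_euler("zyx").round(3))
t=Rh.apply(tip-C); print("tip heater",t.round(1),"from hinge",(t-[95,-45,91.5]).round(1),"F heater",Rh.apply(s["contact_force"]).round(2))
E
python3 st.py; python3 -c "
from h import *
p,d=snapshot('scene');cv2.imwrite('pics/s1.png',cv2.resize(p[130:310,220:460],None,fx=3,fy=3))"
```

```text
2.6 q [-0.07  0.55  0.7   1.72  0.    1.3 ] yaw [-1.771e+00 -3.000e-03 -3.141e+00]
tip heater [ 95.  -46.4 336.5] from hinge [ -0.   -1.4 245. ] F heater [-0.82 -0.16  0.15]
```

View pics/s1.png

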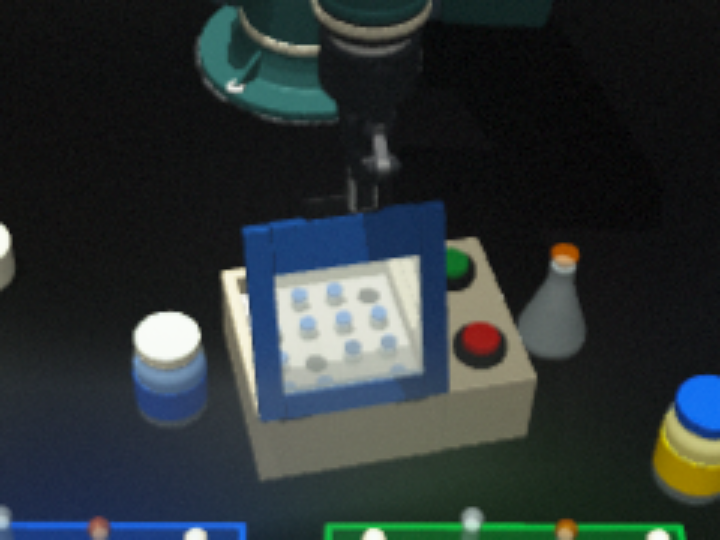

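The crop shows the shut fingers just above and behind the lid's free edge at (365,205), centred on it. I'll lower them behind the lid next.

Call:
play_rows(commands=[[0,0,0,0.04,0,0,0],[0,0,0,0.04,0,0,0],[0,0,0,0.04,0,0,0],[0,0,0,0.04,0,0,0],[0,0,0,0.04,0,0,0]])

```text
time_s: 3.15
tcp_pos: [661.4, 32.0, 280.6]
ee_rot: [0.635, 0.773, -0.0, 0.0]
contact_force: [-0.3, 0.2, 1.0]
grip_width: -0.3
grip_force: 0.0
```

Call:
play_rows(commands=[[0,0,-0.0125,0,0,0,0],[0,0,-0.0125,0,0,0,0],[0,0,-0.0125,0,0,0,0],[0,0,-0.0125,0,0,0,0],[0,0,-0.0125,0,0,0,0]])

```text
time_s: 3.65
tcp_pos: [637.2, 28.3, 281.9]
ee_rot: [0.634, 0.773, 0.0, 0.0]
contact_force: [0.3, -0.4, 0.5]
grip_width: 0.1
grip_force: 0.0
```

Call:
play_rows(commands=[[0,0,-0.0125,0,0,0,0],[0,0,-0.0125,0,0,0,0],[0,0,-0.0125,0,0,0,0],[0,0,-0.0125,0,0,0,0],[0,0,0,0,0,0,0]])

```text
time_s: 4.15
tcp_pos: [617.4, 24.4, 281.5]
ee_rot: [0.634, 0.773, -0.0, 0.0]
contact_force: [0.2, -0.1, 0.4]
grip_width: -0.2
grip_force: 0.0
```

```bash
python3 st.py
```

```text
4.15 q [-0.09  0.42  0.27  1.42 -0.    1.28] yaw [-1.768  0.     3.142]
tip heater [ 46.8 -47.8 259.5] from hinge [-48.2  -2.8 168. ] F heater [ 0.2  -0.13  0.37]
```

```bash
python3 -c "
import numpy as np
f=np.linspace(1.29,.08,21);y=-np.diff(np.cos(f))*175/400;z=-np.diff(np.sin(f))*175/400
for a,b,c in zip(f[1:],y,z):print(round(a,2),round(b,4),round(c,4))"
```

```text
1.23 -0.0252 0.0081
1.17 -0.0247 0.0096
1.11 -0.024 0.0111
1.05 -0.0233 0.0125
0.99 -0.0225 0.0139
0.93 -0.0216 0.0152
0.87 -0.0207 0.0165
0.81 -0.0196 0.0177
0.75 -0.0185 0.0189
0.68 -0.0174 0.02
0.62 -0.0161 0.021
0.56 -0.0148 0.0219
0.5 -0.0135 0.0228
0.44 -0.0121 0.0236
0.38 -0.0106 0.0242
0.32 -0.0091 0.0248
0.26 -0.0076 0.0253
0.2 -0.0061 0.0258
0.14 -0.0045 0.0261
0.08 -0.0029 0.0263
```

Call:
play_rows(commands=[[0,0,-0.025,0.008,0,0,0],[0,0,-0.025,0.01,0,0,0],[0,0,-0.024,0.011,0,0,0],[0,0,-0.023,0.0125,0,0,0],[0,0,0,0,0,0,0]])

```text
time_s: 4.65
tcp_pos: [579.0, 16.9, 264.5]
ee_rot: [0.634, 0.773, -0.0, -0.0]
contact_force: [0.5, -0.1, -0.4]
grip_width: -0.0
grip_force: 0.0
```

```bash
python3 st.py; python3 -c "
from h import *
p,d=snapshot('scene');cv2.imwrite('pics/s2.png',cv2.resize(p[130:310,220:460],None,fx=3,fy=3))"
```

```text
4.65 q [-0.11  0.36  0.12  1.34 -0.    1.26] yaw [-1.768e+00 -1.000e-03  3.142e+00]
tip heater [  7.7 -47.6 242.5] from hinge [-87.3  -2.6 151. ] F heater [ 0.44 -0.21 -0.37]
```

View pics/s2.png

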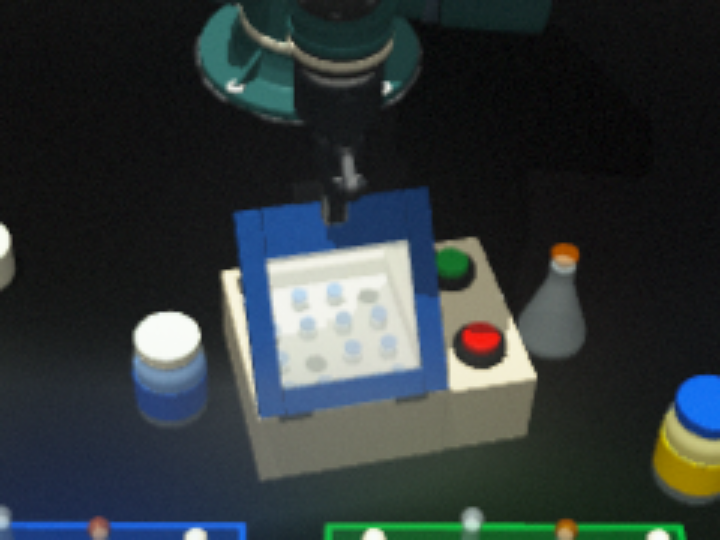

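The lid has followed: its edge is further towards the robot and the fingertips rest on the blue strip at (338,215). I'll carry on along the arc.

Call:
play_rows(commands=[[0,0,-0.0225,0.014,0,0,0],[0,0,-0.0215,0.015,0,0,0],[0,0,-0.0205,0.0165,0,0,0],[0,0,-0.0195,0.0175,0,0,0],[0,0,-0.0185,0.019,0,0,0]])

```text
time_s: 5.2
tcp_pos: [540.3, 8.9, 232.0]
ee_rot: [0.634, 0.773, 0.0, 0.0]
contact_force: [2.1, -0.2, 1.4]
grip_width: 0.1
grip_force: 0.7
```

Call:
play_rows(commands=[[0,0,-0.0175,0.02,0,0,0],[0,0,-0.016,0.021,0,0,0],[0,0,-0.015,0.022,0,0,0],[0,0,-0.0135,0.023,0,0,0],[0,0,-0.012,0.0235,0,0,0]])

```text
time_s: 5.7
tcp_pos: [511.3, 3.0, 188.1]
ee_rot: [0.634, 0.773, 0.0, 0.0]
contact_force: [1.1, -0.8, 0.6]
grip_width: -0.4
grip_force: 0.6
```

```bash
python3 st.py
```

```text
5.7 q [-0.15  0.27 -0.22  1.08  0.    1.22] yaw [-1.768e+00  1.000e-03  3.141e+00]
tip heater [-61.4 -47.7 166.1] from hinge [-156.4   -2.7   74.6] F heater [ 0.88 -0.99  0.6 ]
```

Call:
play_rows(commands=[[0,0,-0.0105,0.024,0,0,0],[0,0,-0.009,0.025,0,0,0],[0,0,-0.0075,0.0255,0,0,0],[0,0,-0.006,0.026,0,0,0],[0,0,-0.0045,0.026,0,0,0]])

```text
time_s: 6.2
tcp_pos: [495.8, 0.1, 136.6]
ee_rot: [0.634, 0.773, -0.0, -0.0]
contact_force: [0.6, 0.3, 1.3]
grip_width: -0.1
grip_force: 0.5
```

Call:
play_rows(commands=[[0,0,-0.002,0.009,0,0,0],[0,0,-0.001,0.009,0,0,0],[0,0,0,0.005,0,0,0],[0,0,0,0,0,0,0]])

```text
time_s: 6.6
tcp_pos: [494.8, -0.1, 128.2]
ee_rot: [0.634, 0.773, -0.0, -0.0]
contact_force: [0.4, 0.4, -0.3]
grip_width: -0.1
grip_force: 0.0
```

```bash
python3 st.py
```

```text
6.6 q [-0.16  0.29 -0.37  0.91 -0.    1.21] yaw [-1.768 -0.     3.142]
tip heater [-78.2 -47.5 106.2] from hinge [-173.2   -2.5   14.7] F heater [ 0.5   0.27 -0.34]
```

Call:
play_rows(commands=[[0,0,0,0.003,0,0,0],[0,0,0,0,0,0,0]])

```text
time_s: 6.8
tcp_pos: [495.0, -0.1, 127.5]
ee_rot: [0.634, 0.773, 0.0, 0.0]
contact_force: [-1.9, 0.7, 3.6]
grip_width: 0.1
grip_force: 1.8
```

Call:
play_rows(commands=[[0,0,0,0.003,0,0,0],[0,0,0,0,0,0,0]])

```text
time_s: 7.0
tcp_pos: [495.1, -0.1, 127.3]
ee_rot: [0.634, 0.773, 0.0, 0.001]
contact_force: [-7.1, 1.1, 22.3]
grip_width: -0.1
grip_force: 11.2
```

Call:
play_rows(commands=[[0,0,0,0.003,0,0,0],[0,0,0,0,0,0,0]])

```text
time_s: 7.2
tcp_pos: [495.1, -0.1, 127.1]
ee_rot: [0.634, 0.773, 0.001, 0.001]
contact_force: [-13.4, 1.7, 41.6]
grip_width: -0.2
grip_force: 20.4
```

The force climbed steeply to 42 N at tip height 105 mm, which is the height given for the shut lid. I'll back off now and check it.

Call:
play_rows(commands=[[0,0,0,-0.005,0,0,0],[0,0,0,-0.025,0,0,0],[0,0,0,-0.06,0,0,0],[0,0,0,-0.06,0,0,0],[0,0,0,0,0,0,0]])

```text
time_s: 7.7
tcp_pos: [496.2, -0.3, 187.7]
ee_rot: [0.634, 0.773, 0.001, 0.002]
contact_force: [1.0, -0.4, -0.7]
grip_width: 0.1
grip_force: 0.0
```

```bash
python3 st.py; python3 - <<'E'
from h import *
p,d=snapshot('scene');cv2.imwrite('pics/s3.png',cv2.resize(p[130:310,220:460],None,fx=3,fy=3))
W=cloud('scene',d); h=cv2.cvtColor(p,cv2.COLOR_BGR2HSV).astype(int)
H,S,V=h[...,0],h[...,1],h[...,2]; z=W[...,2]
roi=np.zeros(d.shape,bool); roi[190:300,280:410]=1
from scipy.spatial.transform import Rotation as R
L=R.from_euler('z',-.2).apply(W.reshape(-1,3)-[562,62,0]).reshape(W.shape)
b=roi&(abs(H-110)<14)&(S>130)&(z>95)&(z<130)
for a in range(-90,100,30):
    m=b&(abs(L[...,0]-a)<12)
    if m.sum()>5: print(a,m.sum(),np.median(z[m]).round(1))
g=roi&(abs(H-62)<15)&(S>150)&(z>85)&(z<130); r=roi&((H<6)|(H>174))&(S>170)&(z>85)&(z<130)
for m in(g,r): print(m.sum(),np.median(W[m],0).round(1),np.median(L[m],0).round(1),np.ptp(L[m],axis=0).round(1))
print("lid ext",np.percentile(L[b],[1,99],axis=0).round(1))
E
```

```text
7.7 q [-0.16  0.24 -0.26  1.06 -0.    1.21] yaw [-1.768  0.005  3.141]
tip heater [-76.8 -48.  165.7] from hinge [-171.8   -3.    74.2] F heater [ 0.87 -0.56 -0.71]
-90 226 105.8
-60 321 106.2
-30 86 105.9
0 90 105.9
30 97 105.7
60 95 106.0
90 311 106.6
81 [501.8 138.  112.1] [-44.   86.5 112.1] [33.4 33.3 16. ]
99 [603.7 159.4 112.4] [ 59.9  87.4 112.4] [39.6 33.4 16.7]
lid ext [[ -94.4 -135.5  100.9]
 [  95.9   39.4  111.4]]
```

View pics/s3.png

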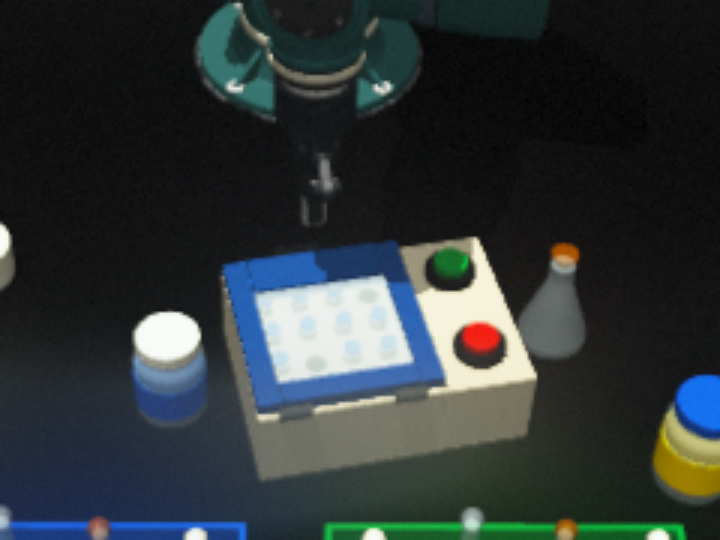

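The lid is level, with its face at about 106 mm all the way from hinge to edge. Green is at (450,262), red at (481,340), and both stand out. Next I'll move over the green button.

Call:
play_rows(commands=[[0,0.0675,0.014,0,0,0,0],[0,0.0675,0.014,0,0,0,0],[0,0.0675,0.014,0,0,0,0],[0,0.0675,0.014,0,0,0,0],[0,0.0675,0.014,0,0,0,0]])

```text
time_s: 8.25
tcp_pos: [495.4, 138.9, 184.1]
ee_rot: [0.634, 0.773, -0.0, -0.0]
contact_force: [0.2, -0.9, 1.1]
grip_width: -0.2
grip_force: 0.0
```

Call:
play_rows(commands=[[0,0,0,0.04,0,0,0],[0,0,0,0.04,0,0,0],[0,0,0,0.025,0,0,0],[0,0,0,0,0,0,0]])

```text
time_s: 8.65
tcp_pos: [495.0, 137.6, 141.3]
ee_rot: [0.634, 0.773, -0.001, -0.001]
contact_force: [-0.3, -0.9, 1.1]
grip_width: 0.1
grip_force: 0.0
```

```bash
python3 st.py; python3 -c "
from h import *
p,d=snapshot('scene');cv2.imwrite('pics/s4.png',cv2.resize(p[170:290,310:430],None,fx=4,fy=4))"
```

```text
8.65 q [ 0.11  0.31 -0.3   0.97  0.    1.49] yaw [-1.768e+00 -3.000e-03  3.141e+00]
tip heater [-50.7  87.5 119.3] from hinge [-145.7  132.5   27.8] F heater [-0.48 -0.87  1.08]
```

View pics/s4.png

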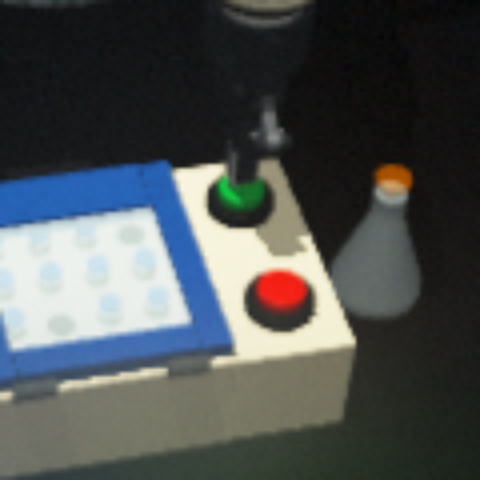

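The fingers stand over the green button at (240,175), clear of the red one. Pressing now.

Call:
play_rows(commands=[[0,0,0,0.01,0,0,0],[0,0,0,0.005,0,0,0],[0,0,0,0.005,0,0,0],[0,0,0,0,0,0,0]])

```text
time_s: 9.1
tcp_pos: [495.8, 137.8, 134.6]
ee_rot: [0.634, 0.773, -0.0, -0.0]
contact_force: [0.3, -0.1, 0.7]
grip_width: 0.0
grip_force: 0.0
```

Call:
play_rows(commands=[[0,0,0,0.005,0,0,0],[0,0,0,0.005,0,0,0],[0,0,0,0,0,0,0]])

```text
time_s: 9.4
tcp_pos: [495.9, 137.8, 130.6]
ee_rot: [0.634, 0.773, 0.0, 0.0]
contact_force: [0.4, -0.2, 3.8]
grip_width: 0.1
grip_force: 1.6
```

Call:
play_rows(commands=[[0,0,0,0.004,0,0,0],[0,0,0,0,0,0,0]])

```text
time_s: 9.6
tcp_pos: [495.9, 137.8, 129.1]
ee_rot: [0.634, 0.773, 0.0, 0.0]
contact_force: [1.1, -1.1, 3.4]
grip_width: 0.1
grip_force: 2.1
```

Call:
play_rows(commands=[[0,0,0,0.004,0,0,0],[0,0,0,0,0,0,0]])

```text
time_s: 9.8
tcp_pos: [496.0, 137.8, 127.9]
ee_rot: [0.634, 0.773, 0.0, 0.0]
contact_force: [-1.6, -0.9, 10.3]
grip_width: 0.1
grip_force: 5.2
```

Call:
play_rows(commands=[[0,0,0,0.003,0,0,0],[0,0,0,0,0,0,0]])

```text
time_s: 10.0
tcp_pos: [496.1, 137.8, 127.7]
ee_rot: [0.634, 0.773, 0.001, 0.001]
contact_force: [-6.6, -2.1, 26.6]
grip_width: 0.2
grip_force: 13.1
```

The force rose steeply at tip height 105.8, so the button is on its hard stop. Lifting off.

Call:
play_rows(commands=[[0,0,0,-0.01,0,0,0],[0,0,0,-0.03,0,0,0],[0,0,0,-0.09,0,0,0],[0,0,0,-0.09,0,0,0],[0,0,0,-0.09,0,0,0]])

```text
time_s: 10.5
tcp_pos: [495.4, 137.8, 251.4]
ee_rot: [0.634, 0.773, -0.0, -0.0]
contact_force: [1.0, 1.0, 0.2]
grip_width: -0.3
grip_force: 0.0
```

Call:
play_rows(commands=[[0,-0.08,-0.08,0,0,0,0],[0,-0.08,-0.08,0,0,0,0],[0,0,0,0,0,0,0],[0,0,0,0,0,0,0]])

```text
time_s: 10.9
tcp_pos: [445.4, 62.1, 250.4]
ee_rot: [0.635, 0.773, 0.0, 0.0]
contact_force: [-0.1, -0.4, -0.2]
grip_width: 0.1
grip_force: 0.0
```

```bash
python3 - <<'E'
from h import *
p,d=snapshot('scene');cv2.imwrite('pics/s5.png',p[130:350,80:560])
W=cloud('scene',d); h=cv2.cvtColor(p,cv2.COLOR_BGR2HSV).astype(int)
H,S=h[...,0],h[...,1]; z=W[...,2]
roi=np.zeros(d.shape,bool); roi[190:300,280:410]=1
b=roi&(abs(H-110)<14)&(S>130)&(z>95)&(z<130); x=W[...,0]
print("lid",np.median(z[b&(x<520)]),np.median(z[b&(x>620)]))
for m in(roi&(abs(H-62)<15)&(S>150)&(z>85),roi&((H<6)|(H>174))&(S>170)&(z>85)): print(m.sum(),np.median(W[m],0).round(1))
print(np.abs(d-np.load('scene.npy'))[np.r_[180:300],80:280].max(), sense()["contact_force"],sense()["time_s"])
E
```

```text
lid 106.03508350135598 106.22490799350317
91 [501.3 137.3 111.9]
100 [603.6 158.9 111.7]
1786.2056 [0.13074142 0.73222091 0.81655454] 10.95
```

View pics/s5.png

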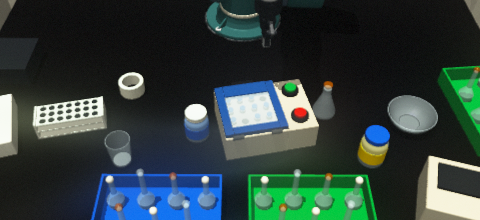

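The lid at (250,105) is shut and level. Both buttons, at (290,89) and (299,114), are out again at 112 mm. Every bystander looks to be standing where it was, and the arm is clear.

```bash
python3 -c "
from plant import *
print(sign_off())"
```

```text
the job is handed in; nothing more can be done
None
```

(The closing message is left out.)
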